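Index a coupling half and fit its missing pad

TASK

Push the steel coupling half round in its nest by its ears until the yellow notch in its rim squarely faces the red arrow on the green fixture. Then take the spare orange pad from under the bar shelf of the blue rack and seat it fully, upright, in the one empty pocket, keeping the notch on the arrow. Leave the three fitted pads in their pockets and every other part where it is.

Things in the scene. Friction and masses are not known exactly. Their poses are not given: they have to be found in the camera images.
- fixture: fixed green plate 245 x 215 x 8 mm, origin on the table under the nest's axis, 15 mm from the plate's middle; on that axis a dark nest ring (inner radius 31.5, outer 40.5 mm, top 19 mm above the table) in which the coupling stands and turns on its foot. A flat red arrow on the plate, on its +x side, points at the centre
- mark (a point): the point where the notch must be: 66 mm from the fixture's centre along its +x, above the red arrow's tip, 40 mm above the table
- hub: loose steel coupling half, about 0.8 kg, origin in the centre of its underside, 8 mm above the table, z up. Centred by the nest within 1.5 mm; turns with dry friction (a few newtons on an ear) and stays where left. Round rim of 66 mm radius, top 32 mm above the origin. Four ears, four square pockets: three hold pads, one is empty
- ear (a point): top of one ear, 85 mm from the axis. Four alike stick out from the rim to 94 mm radius, midway between the pockets, at 45, 135, 225 and 315 degrees from the coupling's x axis (this one at 45); each 18 mm wide with upright flanks, from 14 to 32 mm above the coupling's origin
- pocket (a point): centre of the floor of the pocket on the coupling's +x (just inside the notch; it may be full or empty), 20 mm above the coupling's origin. The four pockets are 30 x 30 mm, 12 mm deep, open above, sides parallel to the coupling's x and y axes, centred 36 mm from its axis along +x, +y, -x and -y
- notch (a point): outer middle of the yellow-painted notch (17 mm wide, 9 mm deep; floor and both flanks yellow) in the coupling's rim, on the coupling's +x axis, 66 mm from its centre, at the rim's top
- pad_a: orange urethane pad like the spare (24 x 24 x 50 mm, origin in the centre of its underside), already fitted upright in one of the coupling's four pockets; which pocket varies; it turns with the coupling
- pad_b: orange urethane pad like the spare (24 x 24 x 50 mm, origin in the centre of its underside), already fitted upright in one of the coupling's four pockets; which pocket varies; it turns with the coupling
- pad_c: orange urethane pad like the spare (24 x 24 x 50 mm, origin in the centre of its underside), already fitted upright in one of the coupling's four pockets; which pocket varies; it turns with the coupling
- spare: spare orange pad, a 24 x 24 x 50 mm upright block, 40 g, origin in the centre of its underside, z up; stands on the rack's floor, its sides roughly parallel to the rack's
- rack: fixed blue rack, origin on the table 50 mm behind its front edge, midway across; its -x side is the open front, towards the robot. Floor 10 mm above the table, 290 mm wide, 130 mm deep, with a lip 6 mm high along front and back; a bar shelf stands above it
- shelf_front (a point): middle of the underside of the shelf's front bar, 191 mm above the table, about 15 mm in front of the spare's middle. 8 mm bars along the rack's y at its x = -15 to 70 mm; 10 mm posts at those x, y = +-140 mm. A gripper pointing straight down over the spare strikes the bars: lean it back towards the front by 30 to 40 degrees from vertical
- bearing: steel bearing ring, 42 mm across, 14 mm tall, standing on the rack's floor about 95 mm to one side of the spare; leave it
- bush: brass flanged bush, 36 mm across, 30 mm tall, standing on the rack's floor about 95 mm to the other side of the spare; leave it
- wrench: steel wrench lying on the table between fixture and rack; leave it
- cap_screw: dark cap screw, 18 mm head, 40 mm tall, standing on its head; leave it
- grease: black jar with white lid, 60 mm across, 75 mm tall; leave it
Things that resemble listed ones, but are neither listed nor needed, are in the scene too. What is shaped like the spare but white is not meant.

How it is judged:
By the outcome, as a careful person would: the job done as asked, in the order asked, and still so for the second after the job is handed in, with the robot touching nothing.
It also fails if it takes over 72 s, if anything falls off the work surface, if the arm or the gripper's body presses on something with over 40 N, if the wrist force passes 120 N, or if a joint passes its speed limit or range.

ROBOT

A 6-joint arm with a two-finger parallel gripper is mounted at the origin on the work surface. World frame = base frame: x ahead of the robot, y to its left, z up, the work surface at z = 0. Lengths are in mm, angles in rad, forces in N, time in s.
With the tool pointing down it reaches from about 400 to 825 mm from the base axis. Payload 7 kg.
Tool frame: the origin (TCP) lies at the very end of the fingers, on their centre line; the grasp point (between the pads) lies 19 mm behind it; z points along the fingers, y is the direction in which the jaws open and shut (so a half turn about z gives the same grasp; the last joint's range is limited). The gripper opens to 88 mm and grips with 3 to 60 N. Pads are 19 mm wide; open, the fingers measure 130 mm over their backs; the gripper's body (78 mm by 193 mm) begins 47 mm behind the grasp point.
Start: joints at [-0.856, 0.359, 0.012, 0, -1.224, -0.288], TCP at [279.395, -614.438, 226.561] pointing down, gripper open.
Joint ranges: [-3.07, 3.07], [-1.43, 2.12], [-1.02, 1.25], [-3.03, 1.67], [-3.05, -0], [-3.03, 3.03]. Speed limits (rad/s): [2.39, 2.39, 3.01, 3.14, 3.14, 3.14].

INTERFACE

Orientations are given as a unit quaternion [x, y, z, w].
In Python, from plant import bot gives the robot as it stands. Calls block until the motion is done:
- bot.move_ptp(position, orientation): joint-space move of the TCP to a pose.
- bot.line_to(position, velocity=150, ori=None): straight line of the TCP; ori=None keeps the orientation; velocity is the mean speed in mm/s.
- bot.move_joints(angles): joint-space move.
- bot.move_gripper(opening, force=None): finger opening in mm; force is the grip in N (None keeps the last); returns when the fingers have stopped.
- bot.pause(seconds).
- bot.solve_ik(position, orientation): joint angles nearest the present ones, or None.
- bot.read_state(): the state.
- bot.camera(name): name is "scene" or "top" or "wrist"; returns the picture (420x560x3 uint8, red, green, blue); there is no depth.
- bot.get_calibration(name): a dict with "fx", "fy", "cx", "cy" (pixels), "distortion" ([k1, k2, p1, p2, k3] as OpenCV has them; the pictures are not rectified), "view" (4x4, takes a point from world to camera coordinates); the wrist camera has in their place "T_tool_cam" (4x4, takes a point from camera to tool coordinates, whose origin is the TCP and whose axes are the flange's). Camera axes: x right, y up, looking along -z (the intrinsics and any distortion apply to the point x, -y, -z); pixel columns grow to the right and rows downward; lengths in mm; the calibration is good to about 2 mm. A picture is of the moment at which its call begins: read the wrist's pose just before it. get_calibration takes no time and is no camera call.
A pose or a line that the arm cannot do raises bot.Unreachable and nothing moves.
- bot.close_job(): hands the job in, once; it reports no verdict.
The state is a dict: "t": time; "joint_pos": joint angles; "qvel": joint speeds; "tau": joint torques, N m; "tcp_pos": TCP position; "eef_rot": TCP orientation; "contact_force": force on the tool from outside, world axes, zero at the start; "moment": the same for the moment, N m; "width": finger opening in mm.
Only numpy, scipy, OpenCV 4.12 (cv2) and the standard library are available. Lean on these libraries where they do the work, as an engineer would, in place of code of your own. Each camera call takes 0.05 s, during which the arm holds its last target.

## Working session

There is one attempt and no reset: what is moved stays moved. The work goes in short steps, each a Python script; the robot and the scene stay as the last script left them, time stands still between calls to the robot, and variables do not carry over. Pictures are saved under pics/ and viewed, and the job is handed in when it is done.

```bash
ls; mkdir -p pics; python3 - <<'E'
from plant import bot
import cv2
for n in ("scene","top","wrist"):
    im=bot.camera(n); cv2.imwrite(f"pics/{n}0.png",im[:,:,::-1])
    c=bot.get_calibration(n); print(n,{k:(v if not hasattr(v,'tolist') else v.tolist()) for k,v in c.items()})
s=bot.read_state();print(s)
E
```

```text
pics
scene {'fx': 384.8787502957099, 'fy': 384.8787502957099, 'cx': 280.6477373962328, 'cy': 210.06464294074215, 'distortion': [0.029641590453191386, 0.0, 0.0, 0.0, 0.0], 'view': [[-0.45626798613034, 0.8897610983282515, 0.01202966060483173, 285.17873674485674], [-0.5323278926196269, -0.2837599804533888, 0.7975633443383915, 187.3825712784102], [0.7130543735029682, 0.35749889705395715, 0.6031152452338551, -1231.4065258205248], [0.0, 0.0, 0.0, 1.0]]}
top {'fx': 521.8368434971417, 'fy': 521.8368434971417, 'cx': 282.51016766290655, 'cy': 211.3320047629006, 'distortion': [-0.1210140481395302, 0.0, 0.0, 0.0, 0.0], 'view': [[-0.020323770799966886, -0.9997902939037788, 0.0025124801026166015, -31.650548877560773], [0.9959506788443034, -0.020025472493813937, 0.0876426024315298, -593.877133773297], [-0.08757390964232502, 0.004283534427914829, 0.9961488150285395, -1191.290053053883], [0.0, 0.0, 0.0, 1.0]]}
wrist {'fx': 344.82846665233563, 'fy': 344.82846665233563, 'cx': 278.77092088149016, 'cy': 211.614812721278, 'distortion': [0.030817210636236377, 0.0, 0.0, 0.0, 0.0], 'T_tool_cam': [[0.00086678
[... 242 characters left out ...]
8826], [0.0, 0.0, 0.0, 1.0]]}
{'t': 0.15, 'joint_pos': array([-8.55875708e-01,  3.59271425e-01,  1.12692521e-02, -2.20530916e-04,
       -1.22409436e+00, -2.88085409e-01]), 'qvel': array([ 0.0003623 , -0.00195932,  0.00151658, -0.00069555,  0.00257586,
        0.00032048]), 'tau': array([-2.51892459e-05, -5.83273673e+01,  2.93291563e+01,  7.00118244e+00,
        8.75397149e-03, -1.09150762e-04]), 'tcp_pos': array([ 279.25125847, -614.12900078,  225.81228354]), 'eef_rot': array([-2.11764469e-01,  9.77320508e-01,  6.19892157e-04, -2.21619311e-04]), 'contact_force': array([-0.58605431, -0.11940318, -0.38664384]), 'moment': array([0.01562963, 0.03877316, 0.00246719]), 'width': 87.49495024701689}
```

View pics/scene0.png

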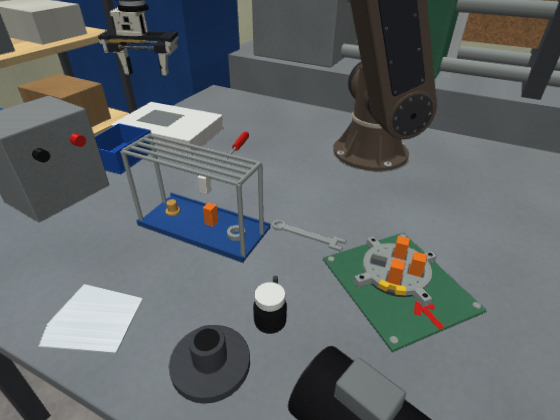

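View pics/top0.png

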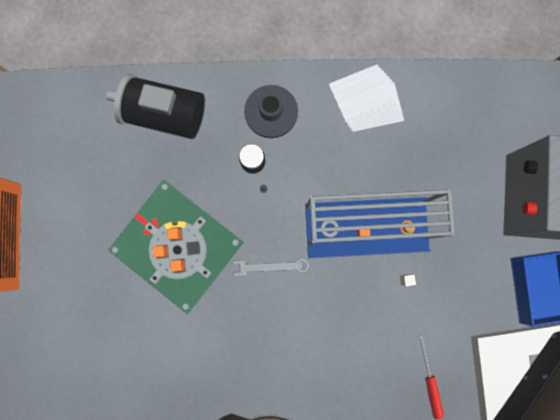

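View pics/wrist0.png

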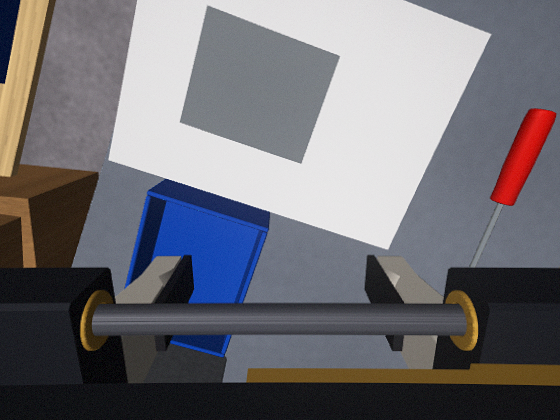

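The top view shows the fixture around (177,245), with the notch at (175,225) and the red arrow near (146,220). The rack is at (370,225), with the orange spare at (364,232) and a white decoy at (409,281). I'll enlarge both areas.

```bash
cat > h.py <<'E'
from plant import bot
import cv2, numpy as np
from scipy.spatial.transform import Rotation as R
F=np.diag([1.,-1,-1])
def cam(name,st=None):
    c=bot.get_calibration(name); K=np.array([[c['fx'],0,c['cx']],[0,c['fy'],c['cy']],[0,0,1.]]); D=np.array(c['distortion'],float)
    if name=='wrist':
        T=np.eye(4);T[:3,:3]=R.from_quat(st['eef_rot']).as_matrix();T[:3,3]=st['tcp_pos']
        V=np.linalg.inv(T@np.array(c['T_tool_cam']))
    else: V=np.array(c['view'])
    return K,D,V
def tow(C,px,z):
    K,D,V=C
    px=np.atleast_2d(np.array(px,float)); z=np.broadcast_to(z,(len(px),))
    u=cv2.undistortPoints(px[:,None],K,D)[:,0]
    d=np.c_[u,np.ones(len(u))]@F@V[:3,:3]   # cam->world: R^T d
    o=-V[:3,:3].T@V[:3,3]
    return o+d*((z-o[2])/d[:,2])[:,None]
def proj(C,P):
    K,D,V=C; P=np.atleast_2d(np.array(P,float))
    Rv=F@V[:3,:3]; t=F@V[:3,3]
    return cv2.projectPoints(P,cv2.Rodrigues(Rv)[0],t,K,D)[0][:,0]
def shot(name,tag):
    st=bot.read_state(); im=bot.camera(name); cv2.imwrite(f'pics/{tag}.png',im[:,:,::-1])
    import pickle; pickle.dump(st,open(f'pics/{tag}.pkl','wb')); return st,im
def crop(src,dst,x0,y0,x1,y1,k):
    im=cv2.imread(f'pics/{src}.png')[y0:y1,x0:x1]
    cv2.imwrite(f'pics/{dst}.png',cv2.resize(im,None,fx=k,fy=k,interpolation=cv2.INTER_CUBIC))
def down(yaw,tilt=0,axis=None):
    pass
E
python3 - <<'E'
from h import *
crop('top0','top0a',100,170,250,320,4)
crop('top0','top0b',290,170,460,300,4)
E
```

```text
(no output)
```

View pics/top0a.png

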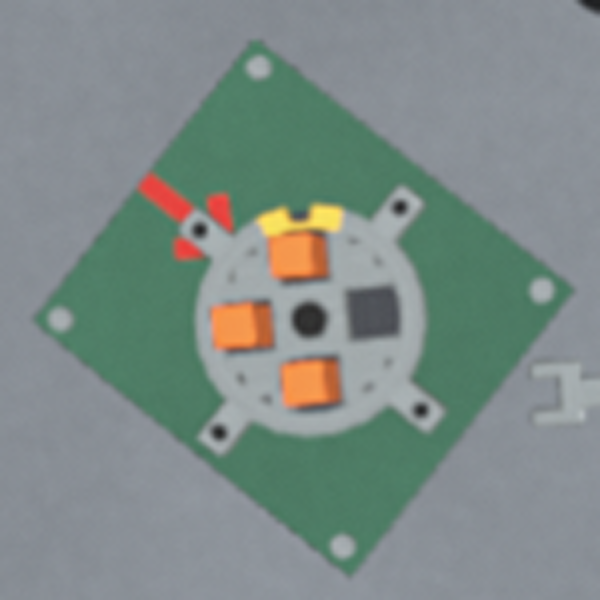

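View pics/top0b.png

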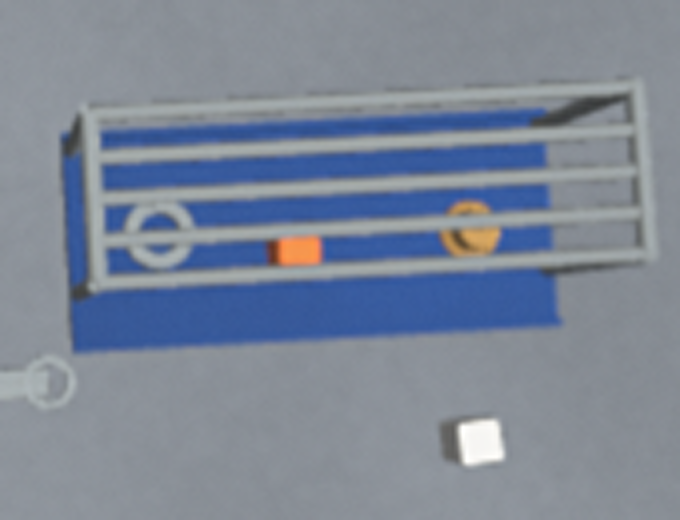

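```bash
python3 - <<'E'
from h import *
C=cam('top')
f=lambda a:np.array(a)/4+[100,170]
co=tow(C,f([(258,38),(575,290),(350,577),(33,318)]),8); print('corners',co.round(1), [np.linalg.norm(co[i]-co[i-1]).round(1) for i in range(4)], co.mean(0))
sc=tow(C,f([(258,67),(542,290),(342,547),(60,319)]),8)
print('screws mid',sc.mean(0))
ears=tow(C,f([(400,207),(421,410),(219,432),(200,230)]),40);c=ears.mean(0);print('ears',ears.round(1),c,np.degrees(np.arctan2(*(ears-c)[:,1::-1].T)), np.linalg.norm(ears-c,axis=1))
n=tow(C,f([(300,212)]),40)[0]; print('notch',n,np.degrees(np.arctan2(n[1]-c[1],n[0]-c[0])))
a=tow(C,f([(150,184),(190,213)]),8);print('arrow',a, np.degrees(np.arctan2(*(a-c)[:,1::-1].T)))
g=lambda a:np.array(a)/4+[290,170]
fr=tow(C,g([(74,351),(561,323)]),10)
print('rack front',fr,np.linalg.norm(fr[1]-fr[0]))
print('bar front ends',tow(C,g([(92,289),(653,257)]),199))
print('spare top',tow(C,g([(300,252)]),60))
print('white',tow(C,g([(481,441)]),50), 'bearing',tow(C,g([(160,236)]),24),'bush',tow(C,g([(472,226)]),40))
print('cap',tow(C,[(263,188)],40),'jar',tow(C,[(252,157)],75))
E
```

```text
corners [[676.9 237.3   8. ]
 [522.8  49.1   8. ]
 [356.8 184.1   8. ]
 [511.7 373.7   8. ]] [np.float64(214.2), np.float64(243.3), np.float64(214.0), np.float64(244.8)] [517.04796754 211.07125503   8.        ]
screws mid [516.95178857 212.92453532   8.        ]
ears [[571.6 147.3  40. ]
 [454.8 136.3  40. ]
 [443.9 253.4  40. ]
 [560.5 264.1  40. ]] [507.67224632 200.29309453  40.        ] [ -39.64749366 -129.58026877  140.2259902    50.41566828] [83.00869224 83.03816136 83.01498509 82.85484739]
notch [569.81137001 205.54086878  40.        ] 4.827289510008429
arrow [[590.48372086 302.56823024   8.        ]
 [572.68848716 278.27437267   8.        ]] [51.00314584 50.18062432]
rack front [[ 483.88054662 -102.5260245    10.        ]
 [ 493.51715572 -392.62634357   10.        ]] 290.26033032353183
bar front ends [[ 514.88497631 -102.36978135  199.        ]
 [ 524.47810545 -387.0579553   199.        ]]
spare top [[ 537.05965106 -229.52799846   60.        ]]
white [[ 427.1926108  -331.98870714   50.        ]] bearing [[ 549.69998853 -153.59975735   24.        ]] bush [[ 550.75284309 -333.74761626   40.        ]]
cap [[6.47039456e+02 4.86399481e-01 4.00000000e+01]] jar [[713.62001148  23.08978955  75.        ]]
```

```bash
cat >> h.py <<'E'
def ori(phi,lean=0,xs=-1):
    "phi deg: forward azimuth of leaning tool; xs=-1: tool x points backward"
    p=np.radians(phi);t=np.radians(lean)
    z=np.array([np.sin(t)*np.cos(p),np.sin(t)*np.sin(p),-np.cos(t)])
    x=xs*np.array([np.cos(t)*np.cos(p),np.cos(t)*np.sin(p),np.sin(t)])
    return R.from_matrix(np.c_[x,np.cross(z,x),z]).as_quat()
E
python3 - <<'E'
from h import *
def t(name,p,o):
    q=bot.solve_ik(list(p),list(o)); print(name, None if q is None else np.round(q,2))
c=np.array([507.7,200.3])
P=lambda r,a,z:[c[0]+r*np.cos(np.radians(a)),c[1]+r*np.sin(np.radians(a)),z]
for a0 in (-129.6,-39.6,50.4,140.2):
  for d in (0,45):
    a=a0+d
    for xs in(-1,1):
      t(f'ear {a0}+{d} xs{xs}',P(85,a,26),ori(a,0,xs))
for th in (30,35,40):
  for xs in (-1,1):
    t(f'rack {th} {xs}',[548,-229.5,28],ori(1.9,th,xs)); 
    for ph in (50.7,140.7,-39.3,-129.3):
        t(f'place {th} {xs} {ph}',[536+10*np.cos(np.radians(ph)),177+10*np.sin(np.radians(ph)),50],ori(ph,th,xs)); 
E
```

```text
ear -129.6+0 xs-1 [ 0.71  0.27 -0.67  0.   -0.63  1.74]
ear -129.6+0 xs1 [ 0.71  0.27 -0.67  0.   -0.63 -1.4 ]
ear -129.6+45 xs-1 [ 0.59  0.34 -0.55  0.   -0.68  2.64]
ear -129.6+45 xs1 [ 0.59  0.34 -0.55  0.   -0.68 -0.5 ]
ear -39.6+0 xs-1 [ 0.58  0.42 -0.41  0.   -0.74 -2.84]
ear -39.6+0 xs1 [ 0.58  0.42 -0.41  0.   -0.74  0.3 ]
ear -39.6+45 xs-1 [ 0.65  0.47 -0.32  0.   -0.78 -2.13]
ear -39.6+45 xs1 [ 0.65  0.47 -0.32  0.   -0.78  1.02]
ear 50.4+0 xs-1 [ 0.76  0.46 -0.34  0.   -0.77 -1.45]
ear 50.4+0 xs1 [ 0.76  0.46 -0.34  0.   -0.77  1.69]
ear 50.4+45 xs-1 [ 0.86  0.4  -0.45  0.   -0.72 -0.76]
ear 50.4+45 xs1 [ 0.86  0.4  -0.45  0.   -0.72  2.38]
ear 140.2+0 xs-1 [ 0.91  0.32 -0.59  0.   -0.66 -0.03]
ear 140.2+0 xs1 None
ear 140.2+45 xs-1 [ 0.85  0.26 -0.69  0.   -0.62  0.81]
ear 140.2+45 xs1 [ 0.85  0.26 -0.69 -0.   -0.62 -2.33]
rack 30 -1 [-0.19  0.3  -0.58 -0.54 -0.21 -0.85]
place 30 -1 50.7 [ 0.47  0.24 -0.54 -0.61 -0.36 -0.63]
place 30 -1 140.7 [ 0.35  0.56 -0.04 -0.46 -1.29  0.74]
place 30 -1 -39.3 [ 0.77  0.31 -0.97  1.2  -0.56  2.13]
place 30 -1 -129.3 [ 0.72  0.62 -0.14
[... 537 characters left out ...]
0.09  0.09 -1.41  1.69]
rack 35 1 [-0.31  0.29 -0.52 -0.85 -0.26  2.69]
place 35 1 50.7 [ 0.36  0.25 -0.51 -0.85 -0.39  2.82]
place 35 1 140.7 [ 0.31  0.61  0.02 -0.51 -1.38 -2.36]
place 35 1 -39.3 [ 0.77  0.33 -1.01  1.36 -0.62 -1.17]
place 35 1 -129.3 [ 0.73  0.68 -0.09  0.09 -1.41 -1.46]
rack 40 -1 [-0.47  0.31 -0.49 -1.17 -0.34 -0.03]
place 40 -1 50.7 [ 0.23  0.26 -0.49 -1.08 -0.46 -0.01]
place 40 -1 140.7 [ 0.27  0.65  0.07 -0.56 -1.46  0.81]
place 40 -1 -39.3 None
place 40 -1 -129.3 [ 0.73  0.73 -0.04  0.1  -1.5   1.68]
rack 40 1 None
place 40 1 50.7 None
place 40 1 140.7 [ 0.27  0.65  0.07 -0.56 -1.46 -2.33]
place 40 1 -39.3 None
place 40 1 -129.3 [ 0.73  0.73 -0.04  0.1  -1.5  -1.46]
```

The hub centre is near (508,200), with yaw about 5.3° and the arrow at about 50.7°, so the hub needs to turn about +45°. The sizes agree with those given. Next is a close look with the wrist camera.

```bash
python3 - <<'E'
from h import *
a=np.radians(-20); c=np.array([507.7,200.3])
p=c-55*np.array([np.cos(a),np.sin(a)])
o=ori(-20,0,1); print(bot.solve_ik([*p,200],list(o)))
bot.move_ptp([*p,200],list(o)); st,im=shot('wrist','w1'); print(st['t'],st['tcp_pos'],st['contact_force'])
cv2.imwrite('pics/w1b.png',cv2.resize(im[:,:,::-1],(800,600),interpolation=cv2.INTER_CUBIC))
E
```

```text
[ 0.83674823  0.09948908 -0.39345163  0.         -1.07785561  0.38498225]
3.1417 [456.28619369 218.66801005 199.96178564] [-0.10466857 -0.22606369 -0.26298887]
```

View pics/w1b.png

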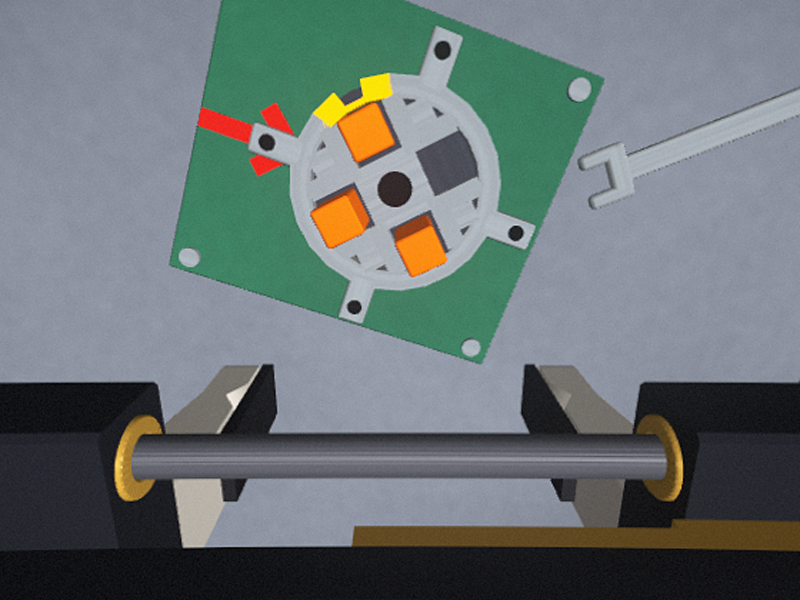

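```bash
python3 - <<'E'
from h import *
import pickle
C=cam('wrist',pickle.load(open('pics/w1.pkl','rb')))
s=560/800
f=lambda a:(np.array(a,float)+.5)*s-.5
az=lambda v:np.degrees(np.arctan2(v[...,1],v[...,0]))
e=tow(C,f([(443,50),(515,233),(354,307),(266,142)]),40);c=e.mean(0)
print(e.round(1),c,az(e-c),np.linalg.norm(e-c,axis=1))
k=tow(C,f([(604,78),(482,363),(170,265)]),8);print(k, np.linalg.norm(np.diff(k,axis=0),axis=1),az(k[0]-k[1]),az(k[2]-k[1]),(k[0]+k[2])/2)
x=(k[0]-k[1])/np.linalg.norm(k[0]-k[1]); print('fix centre',(k[0]+k[2])/2-15*x)
n=tow(C,f([(352,97)]),40)[0]; print('notch',n,az(n-c))
p=tow(C,f([(448,162)]),28);print('pocket',p,az(p-c))
r=tow(C,f([(198,116),(250,131)]),8);print('arrow tail',r,az(r-c),az(r[1]-r[0]))
E
```

```text
[[573.5 149.   40. ]
 [457.1 138.7  40. ]
 [445.9 254.9  40. ]
 [562.7 266.3  40. ]] [509.76585677 202.22568821  40.        ] [ -39.87218952 -129.68562936  140.48435469   50.43456863] [83.01354398 82.54701768 82.83921429 83.06326495]
[[526.18825682  52.83396809   8.        ]
 [360.74858683 185.10011053   8.        ]
 [512.13873904 374.29983048   8.        ]] [211.81269282 242.31283956] -38.6417286122591 51.334583096271075 [519.16349793 213.56689929   8.        ]
fix centre [507.44750954 222.93362849   8.        ]
notch [568.36166342 207.60763832  40.        ] 5.247820123578726
pocket [[512.98636344 164.57714232  28.        ]] [-85.11074509]
arrow tail [[595.35148534 308.98891335   8.        ]
 [575.51029444 280.91963425   8.        ]] [51.28295591 50.12311052] -125.25515317882925
```

```bash
cat >> h.py <<'E'
c0=np.array([509.7,202.0])
def at(a,z,r=85): return [c0[0]+r*np.cos(np.radians(a)),c0[1]+r*np.sin(np.radians(a)),z]
E
python3 - <<'E'
from h import *
a=-39.8
bot.move_ptp(at(a,110),list(ori(a,0,1))); bot.move_gripper(34,20)
st=bot.read_state();print(st['t'],st['tcp_pos'],at(a,110),st['width'])
bot.line_to(at(a,26),velocity=120); st=bot.read_state();print(st['t'],st['tcp_pos'],st['contact_force'])
for b in np.linspace(a,51-45+5.3,6)[1:]:
    bot.line_to(at(b,26),velocity=50,ori=list(ori(b,0,1)))
    st=bot.read_state();print(st['t'],st['tcp_pos'].round(1),st['contact_force'].round(1))
shot('top','t2')
crop('t2','t2a',100,170,250,320,4)
E
```

```text
4.9167 [575.02278318 147.56480803 109.96180506] [np.float64(575.0040995054495), np.float64(147.5906755437788), 110] 33.90862650941055
5.7667 [575.5059809  147.81990662  26.55089062] [ 0.97908794 -0.20541265  0.26472164]
6.2167 [584.  160.3  26.7] [ 0.8 -0.6 -0.1]
6.6667 [589.8 173.7  26.1] [ 0.   0.2 -0.3]
7.1167 [593.5 188.3  26. ] [-0.9 -0.1  0.9]
7.5667 [594.7 203.5  26. ] [ 0.8 -0.4 -0.2]
8.0167 [593.  218.5  26. ] [-0.4  0.2  0.2]
```

View pics/t2a.png

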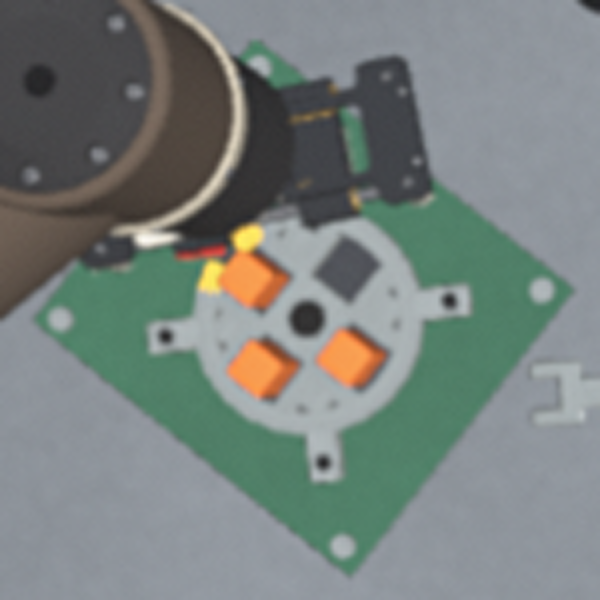

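The hub has turned. I'll back off, lift, and check from the wrist camera.

```bash
python3 - <<'E'
from h import *
b=6+1
bot.line_to(at(b,26),velocity=60,ori=list(ori(b,0,1)))
bot.line_to(at(b,120),velocity=200)
a=np.radians(-20)
p=c0-50*np.array([np.cos(a),np.sin(a)])
bot.move_ptp([*p,170],list(ori(-20,0,1))); bot.pause(.2); st,im=shot('wrist','w2'); print(st['t'],st['tcp_pos'],st['contact_force'])
cv2.imwrite('pics/w2b.png',cv2.resize(im[:,:,::-1],(800,600),interpolation=cv2.INTER_CUBIC))
E
```

```text
9.8083 [463.11806047 218.88907689 169.06584269] [-0.42204975  0.37868204 -0.13465592]
```

View pics/w2b.png

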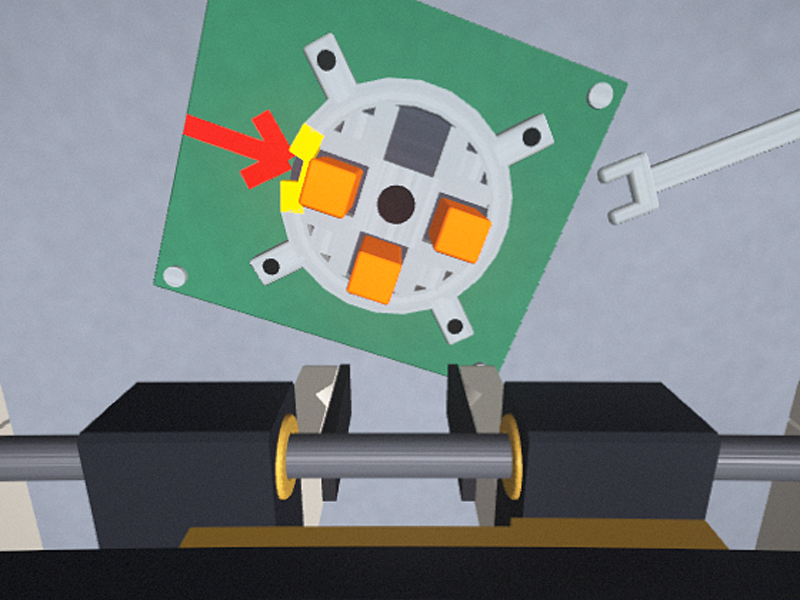

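The notch at (300,168) now sits next to the arrow tip at (290,160). I'll measure the angles with subpixel fits: ear-hole centroids and a mask of the red arrow.

```bash
cat >> h.py <<'E'
az=lambda v:np.degrees(np.arctan2(v[...,1],v[...,0]))
def line_az(P):
    v=cv2.fitLine(P[:,:2].astype(np.float32),cv2.DIST_HUBER,0,.01,.01).ravel(); return np.degrees(np.arctan2(v[1],v[0]))
def measure(tag,name,holes,s=560/800,off=(0,0)):
    import pickle
    C=cam(name,pickle.load(open(f'pics/{tag}.pkl','rb'))); im=cv2.imread(f'pics/{tag}.png'); g=im.astype(float).mean(2)
    out=[]
    for h in holes:
        u,v=(np.array(h)*s+off).round().astype(int); w=7 if name=='wrist' else 4
        ys,xs=np.mgrid[v-w:v+w+1,u-w:u+w+1]; k=np.clip(110-g[v-w:v+w+1,u-w:u+w+1],0,None); out.append(((xs*k).sum()/k.sum(),(ys*k).sum()/k.sum()))
    e=tow(C,out,40 if name=='wrist' else 40)
    return C,im,np.array(out),e
def green_edges(C,im,z=8):
    b,g,r=[im[:,:,i].astype(int) for i in range(3)]
    m=((g-r>25)&(g-b>10)).astype(np.uint8); return m
E
python3 - <<'E'
from h import *
C,im,px,e=measure('w2','wrist',[(327,60),(532,137),(270,266),(455,326)])
print(px.round(1),e.round(1)); c=e.mean(0); print(c,(az(e-c)).round(2),np.linalg.norm(e-c,axis=1).round(1))
a=az(e-c)
print('hub yaw (ears -45 etc)', ((a-45+45)%90-0).round(2), np.mean((a)%90 if False else ((a+45)%90)))
b,g,r=[im[:,:,i].astype(int) for i in range(3)]
# plate edges
m=((g-r>20)&(g-b>8)).astype(np.uint8)
E_l=[];E_b=[]
for v in range(10,185):
    xs=np.flatnonzero(m[v]); E_l.append((xs[0]-.5,v))
for u in range(125,290):
    ys=np.flatnonzero(m[:250,u]); E_b.append((u,ys[-1]+.5))
E_r=[]
for v in range(70,220):
    xs=np.flatnonzero(m[v]); E_r.append((xs[-1]+.5,v))
for n,E in (('left',E_l),('bottom',E_b),('right',E_r)): print(n,line_az(tow(C,E,8)))
rm=((r-g>80)&(r-b>80)); ys,xs=np.nonzero(rm&(np.mgrid[:420,:560][1]<215)); 
rp=tow(C,np.c_[xs,ys].astype(float),8); print('red n',len(xs), 'centroid az from c',az(rp.mean(0)-c),rp.mean(0))
sh=rp[np.linalg.norm(rp[:,:2]-c[:2],axis=1)>105]; print('shaft centroid',az(sh.mean(0)-c),line_az(sh),len(sh))
ym=((r-b>120)&(g-b>120)); ys,xs=np.nonzero(ym); yp=tow(C,np.c_[xs,ys].astype(float),36); print('yellow',az(yp.mean(0)-c),len(xs))
crop('w2','w2c',100,40,380,250,2.85)
E
```

```text
[[227.9  41.6]
 [371.5  95.5]
 [189.3 186.3]
 [318.2 228.2]] [[592.9 212.4  40. ]
 [519.4 121.3  40. ]
 [501.7 286.   40. ]
 [428.1 194.7  40. ]]
[510.53316307 203.59100307  40.        ] [   6.1   -83.85   96.11 -173.84] [82.9 82.8 82.9 82.9]
hub yaw (ears -45 etc) [6.1  6.15 6.11 6.16] 51.13072559353927
left -39.00119
bottom 51.209774
right -38.846973
red n 1914 centroid az from c 51.227099714696784 [569.4319512  276.91731481   8.        ]
shaft centroid 50.98058653519891 50.67528 519
yellow 103.45167697128183 3598
```

View pics/w2c.png

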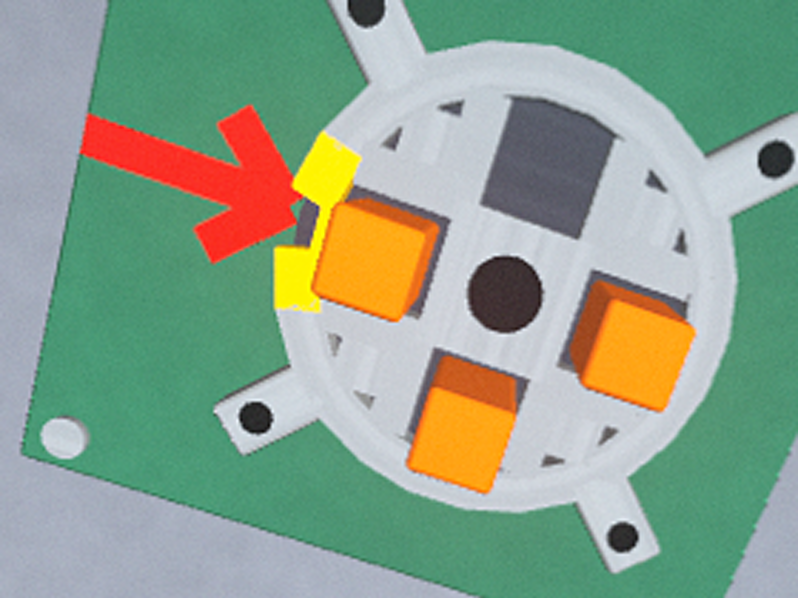

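The hub yaw is 51.13° and the fixture yaw from the plate edges is 51.0–51.2°, so the notch is within about 0.1° of the arrow. The empty pocket is at crop (550,165), which is the hub's −y. Now for the spare: I'll pass high over to the rack front and look under the shelf with the tool leaning.

```bash
python3 - <<'E'
from h import *
th=35;o=list(ori(1.9,th,-1)); st=bot.read_state()
z=R.from_quat(o).as_matrix()[:,2]
g=np.array([536,-229.5,48.]); 
for d in (0,40,80,110,140,170,200): 
    q=bot.solve_ik(list(g+19*z-d*z),o); print(d,(g+19*z-d*z).round(),None if q is None else q.round(2))
for p in ([430,-229,270],[400,-229,250],[460,-150,280],[420,-200,270]):
    q=bot.solve_ik(p,o); print(p,None if q is None else q.round(2))
E
```

```text
0 [ 547. -229.   32.] [-0.3   0.28 -0.53 -0.83 -0.25 -0.48]
40 [ 524. -230.   65.] [-0.27  0.2  -0.58 -0.71 -0.27 -0.63]
80 [ 501. -231.   98.] [-0.25  0.1  -0.63 -0.59 -0.29 -0.76]
110 [ 484. -231.  123.] [-0.24  0.03 -0.66 -0.51 -0.33 -0.86]
140 [ 467. -232.  147.] [-0.24 -0.04 -0.68 -0.44 -0.37 -0.93]
170 [ 449. -232.  172.] [-0.24 -0.11 -0.69 -0.39 -0.42 -0.99]
200 [ 432. -233.  196.] [-0.25 -0.17 -0.69 -0.34 -0.49 -1.03]
[430, -229, 270] [-0.21 -0.28 -0.62 -0.23 -0.64 -1.18]
[400, -229, 250] [-0.24 -0.3  -0.67 -0.27 -0.63 -1.12]
[460, -150, 280] [ 0.14 -0.36 -0.79  0.12 -0.54 -1.77]
[420, -200, 270] [-0.08 -0.35 -0.71 -0.11 -0.6  -1.39]
```

```bash
python3 - <<'E'
from h import *
o=list(ori(1.9,35,-1)); z=R.from_quat(o).as_matrix()[:,2]; g=np.array([536,-229.5,48.])
p=bot.read_state()['tcp_pos']
bot.line_to([p[0]-20,p[1],270],velocity=250)
bot.move_ptp([430,-229,265],o); print(bot.read_state()['t'])
bot.line_to(list(g+19*z-150*z),velocity=250); bot.pause(.2)
st,im=shot('wrist','w3'); print(st['t'],st['tcp_pos'],st['contact_force'],st['width'])
cv2.imwrite('pics/w3b.png',cv2.resize(im[:,:,::-1],(800,600),interpolation=cv2.INTER_CUBIC))
E
```

```text
12.0667
12.875 [ 461.42224044 -231.98831346  157.06866685] [-0.05351856 -0.86353737 -0.00946418] 34.17927145034762
```

View pics/w3b.png

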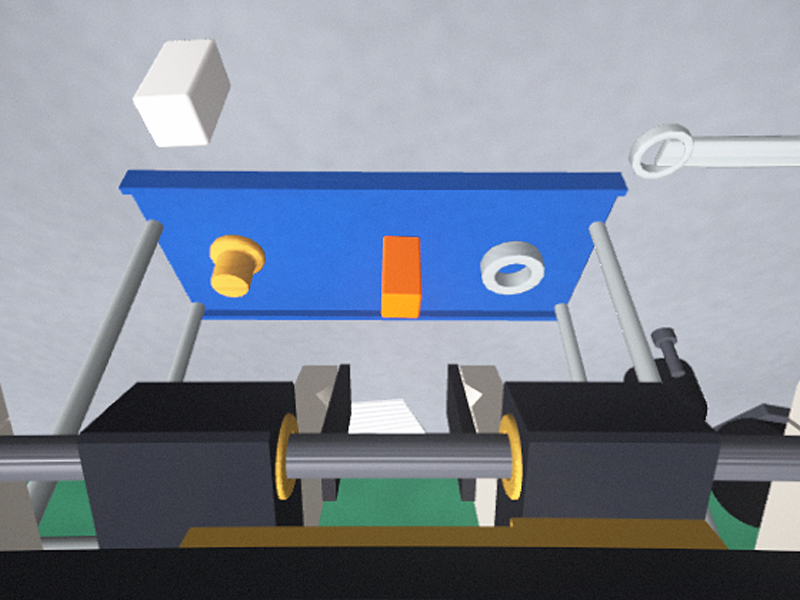

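The spare's front face is at (401,265) and its top face at (401,305). It is the only orange block in the rack; the white one at (180,95) is the decoy, and the bush and bearing stand on either side. Enlarging.

```bash
python3 - <<'E'
from h import *
crop('w3','w3c',220,140,340,230,6.6)
E
```

```text
(no output)
```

View pics/w3c.png

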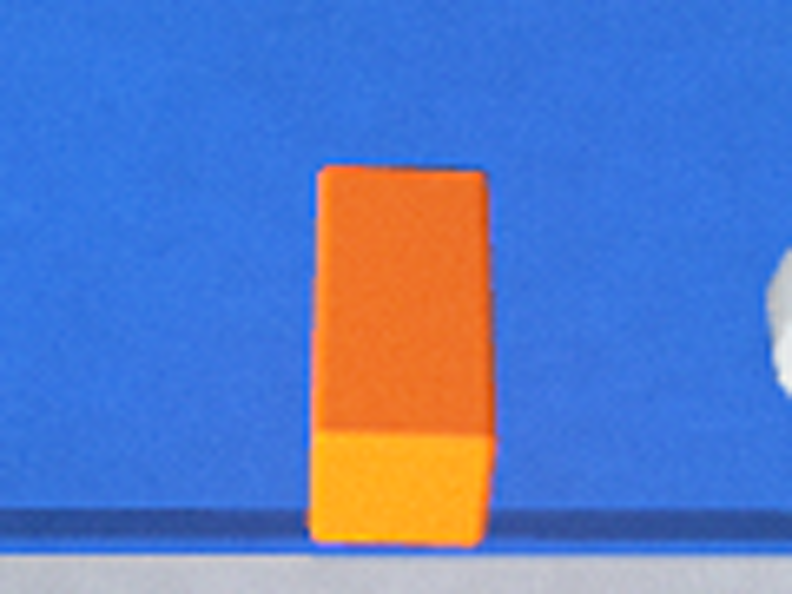

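```bash
python3 - <<'E'
from h import *
import pickle
C=cam('wrist',pickle.load(open('pics/w3.pkl','rb')))
f=lambda a:(np.array(a,float)+.5)/6.6-.5+[220,140]
b=tow(C,f([(319,168),(487,172)]),10); t=tow(C,f([(313,432),(493,435),(487,544),(311,541)]),60)
print(b.round(1),np.linalg.norm(b[0]-b[1])); print(t.round(1),t.mean(0)); 
print('yaw front bottom',az(b[1]-b[0])-90,'top front',az(t[1]-t[0])-90,'top back',az(t[2]-t[3])-90,'sides',az(t[2]-t[1]),az(t[3]-t[0]))
g=lambda a:(np.array(a,float)+.5)*.7-.5
r=tow(C,g([(125,172),(625,175)]),16);print('lip front',r,np.linalg.norm(r[1]-r[0]),az(r[1]-r[0])-90)
print(tow(C,g([(233,283)]),40),tow(C,g([(512,265)]),17))
E
```

```text
[[ 532.  -239.1   10. ]
 [ 531.9 -215.4   10. ]] 23.683588831928322
[[ 528.6 -238.9   60. ]
 [ 528.4 -216.1   60. ]
 [ 552.1 -215.2   60. ]
 [ 552.3 -239.    60. ]] [ 540.33356949 -227.28700063   60.        ]
yaw front bottom 0.10921477591614348 top front 0.49491925977736173 top back 0.36251557276227686 sides 2.0913042848404446 -0.2174319454322548
lip front [[ 482.18331877 -380.81796178   16.        ]
 [ 474.26169396 -105.67385503   16.        ]] 275.25811816901 1.6491369871551314
[[ 547.00109103 -332.83617614   40.        ]] [[ 549.41648788 -151.79212038   17.        ]]
```

The spare's centre is about (541,−228) with yaw about 0.4°, and its measured top comes out at 23–24 mm, which fits the given 24. Grasping now with the 35° lean.

```bash
python3 - <<'E'
from h import *
o=list(ori(0.5,35,-1)); z=R.from_quat(o).as_matrix()[:,2]; g=np.array([541,-228,48.])
bot.move_gripper(42,25)
bot.line_to(list(g+19*z-120*z),velocity=200,ori=o)
bot.line_to(list(g+19*z),velocity=120)
st=bot.read_state(); print(st['t'],st['tcp_pos'],(g+19*z),st['contact_force'].round(1),st['width'])
bot.move_gripper(15,25); st=bot.read_state(); print(st['t'],st['width'],st['contact_force'].round(1))
bot.line_to(list(g+19*z+np.array([0,0,4])),velocity=60)
bot.line_to(list(g+19*z-150*z+np.array([0,0,4])),velocity=200)
bot.pause(.2); st,im=shot('wrist','w4'); print(st['t'],st['tcp_pos'],st['width'],st['contact_force'].round(1))
cv2.imwrite('pics/w4b.png',cv2.resize(im[:,:,::-1],(800,600),interpolation=cv2.INTER_CUBIC))
E
```

```text
14.825 [ 551.7941618  -228.03678029   32.98900381] [ 551.89753733 -227.90489863   32.43611116] [ 0.  -0.2  0.7] 42.45024793437029
15.275 23.790112611369473 [-2.3  1.2  6.6]
16.625 [ 465.92512407 -228.6499428   158.02798742] 23.716116041914372 [ 0.4 -0.6  0.1]
```

View pics/w4b.png

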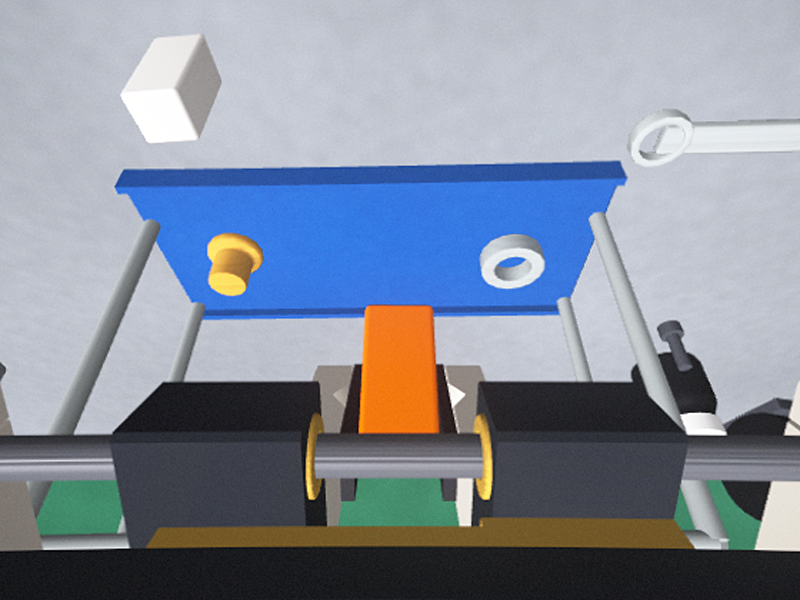

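```bash
python3 - <<'E'
from h import *
crop('w4','w4c',230,200,330,310,5)
E
```

```text
(no output)
```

View pics/w4c.png

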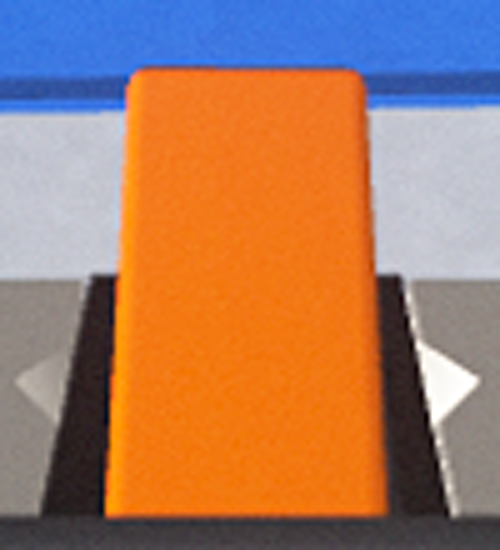

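```bash
python3 - <<'E'
from h import *
import pickle
st=pickle.load(open('pics/w4.pkl','rb')); C=cam('wrist',st)
f=lambda a:(np.array(a,float)+.5)/5-.5+[230,200]
obs=f([(130,70),(367,70)]); s=f([(105,515),(387,515)])
M=R.from_quat(st['eef_rot']).as_matrix(); z=M[:,2]; G=st['tcp_pos']-19*z
print('lean',np.degrees(np.arccos(-z[2])),'az',az(z))
for hb in (36,38,40):
  for pitch in (-3,0,3):
    for dx in (-4,-2,0,2,4):
        # pad axes
        p=np.radians(az(z)); fw=np.array([np.cos(p),np.sin(p),0]); lf=np.array([-np.sin(p),np.cos(p),0])
        t=np.radians(pitch); up=np.array([0,0,1])*np.cos(t)+fw*np.sin(t); f2=fw*np.cos(t)-np.array([0,0,1])*np.sin(t)
        P=lambda h,l:G+dx*fw-12*f2+(h-hb)*up+l*lf
        pr=proj(C,[P(0,-12),P(0,12),P(40,-12),P(40,12)])
        # width at row of s
        k=(s[0,1]-pr[0,1])/(pr[2,1]-pr[0,1]); w=(pr[1,0]-pr[0,0])+(k)*((pr[3,0]-pr[2,0])-(pr[1,0]-pr[0,0]))
        if pitch==0 or (dx==0 and hb==38): print(hb,pitch,dx,pr[:2].round(1).tolist(),'w',round(w,1))
print('obs',obs,s[:,0],s[1,0]-s[0,0])
E
```

```text
lean 34.878085924365 az 0.5372604852930927
36 0 -4 [[252.5, 209.4], [302.2, 209.3]] w 60.1
36 0 -2 [[252.8, 211.9], [302.0, 211.8]] w 59.2
36 0 0 [[253.0, 214.3], [301.7, 214.3]] w 58.3
36 0 2 [[253.3, 216.8], [301.5, 216.7]] w 57.5
36 0 4 [[253.5, 219.1], [301.3, 219.1]] w 56.6
38 -3 0 [[253.5, 212.7], [301.3, 212.6]] w 58.5
38 0 -4 [[252.7, 206.1], [302.0, 206.1]] w 60.1
38 0 -2 [[253.0, 208.6], [301.8, 208.6]] w 59.2
38 0 0 [[253.2, 211.1], [301.6, 211.1]] w 58.3
38 0 2 [[253.4, 213.6], [301.4, 213.5]] w 57.5
38 0 4 [[253.7, 215.9], [301.2, 215.9]] w 56.6
38 3 0 [[252.9, 209.8], [301.8, 209.7]] w 58.1
40 0 -4 [[252.9, 202.9], [301.8, 202.9]] w 60.1
40 0 -2 [[253.1, 205.5], [301.6, 205.4]] w 59.2
40 0 0 [[253.4, 208.0], [301.4, 207.9]] w 58.3
40 0 2 [[253.6, 210.4], [301.2, 210.4]] w 57.4
40 0 4 [[253.8, 212.8], [301.0, 212.8]] w 56.6
obs [[255.6 213.6]
 [303.  213.6]] [250.6 307. ] 56.400000000000006
```

The pad sits about 2 mm forward of the grasp point, and its width of 23.7 mm matches. Next I carry it high over to the hub and lean back outward (φ = 141°), clear of the fitted pads.

```bash
cat >> h.py <<'E'
hubc=np.array([510.2,203.0]); hyaw=51.1
def place_pose(bottom,phi=hyaw+90,lean=35,dx=2.0,hb=38,adj=(0,0)):
    "TCP so that pad bottom is at height `bottom` over the empty (-y) pocket"
    o=ori(phi,lean,-1); z=R.from_quat(o).as_matrix()[:,2]
    a=np.radians(hyaw-90); p=hubc+36*np.array([np.cos(a),np.sin(a)])+np.array(adj)
    fw=np.array([np.cos(np.radians(phi)),np.sin(np.radians(phi))])
    g=np.r_[p-dx*fw, bottom+hb]
    return list(g+19*z),list(o)
E
python3 - <<'E'
from h import *
for b in (28,62,150,200,250):
    p,o=place_pose(b); q=bot.solve_ik(p,o); print(b,np.round(p),None if q is None else q.round(2))
o1=list(ori(0.5,35,-1)); 
for p in ([430,-229,300],[430,-229,280]):print(bot.solve_ik(p,o1))
E
```

```text
28 [531. 186.  50.] [ 0.31  0.61  0.03 -0.51 -1.39  0.78]
62 [531. 186.  84.] [ 0.31  0.57  0.05 -0.51 -1.44  0.75]
150 [531. 186. 172.] [ 0.31  0.48  0.12 -0.5  -1.58  0.67]
200 [531. 186. 222.] [ 0.31  0.44  0.18 -0.5  -1.66  0.62]
250 [531. 186. 272.] [ 0.31  0.41  0.24 -0.51 -1.75  0.58]
[-0.17981638 -0.31199883 -0.59756306 -0.16973629 -0.68983762 -1.28431306]
[-0.18143797 -0.29573766 -0.62939862 -0.18187823 -0.64275111 -1.2682435 ]
```

```bash
python3 - <<'E'
from h import *
o1=list(ori(0.5,35,-1))
bot.line_to([430,-229,300],velocity=250)
p,o=place_pose(160); bot.move_ptp(p,o); st=bot.read_state(); print(st['t'],st['tcp_pos'],p,st['width'])
p,o=place_pose(64); bot.line_to(p,velocity=150,ori=o); bot.pause(.3)
st,im=shot('wrist','w5'); print(st['t'],st['tcp_pos'],p,st['width'],st['contact_force'].round(1))
cv2.imwrite('pics/w5b.png',cv2.resize(im[:,:,::-1],(800,600),interpolation=cv2.INTER_CUBIC))
shot('scene','s5'); crop('s5','s5a',310,200,500,350,4.2); shot('top','t5'); crop('t5','t5a',100,170,250,320,4)
E
```

```text
19.1083 [531.36105135 185.38685322 182.27792848] [np.float64(531.2919829408115), np.float64(185.98091525189082), np.float64(182.43611115850916)] 24.22178378533276
20.2 [531.63708991 186.08973093  87.18490977] [np.float64(531.2919829408115), np.float64(185.98091525189082), np.float64(86.43611115850916)] 23.656725477524713 [-0.4  0.2  0.1]
```

View pics/w5b.png

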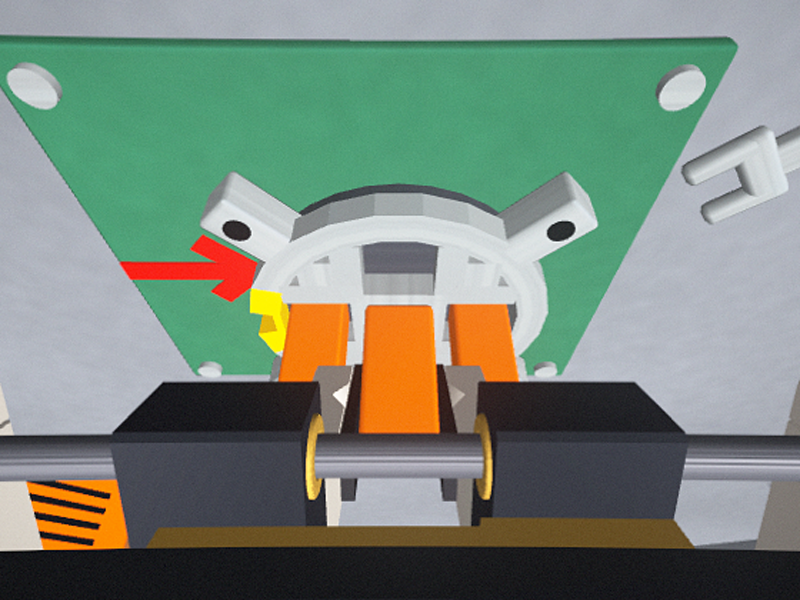

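View pics/s5a.png

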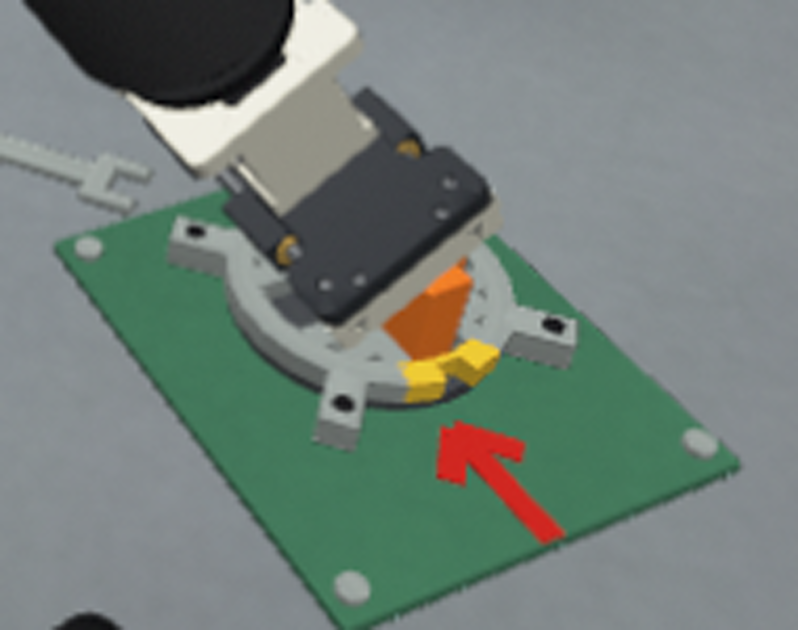

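View pics/t5a.png

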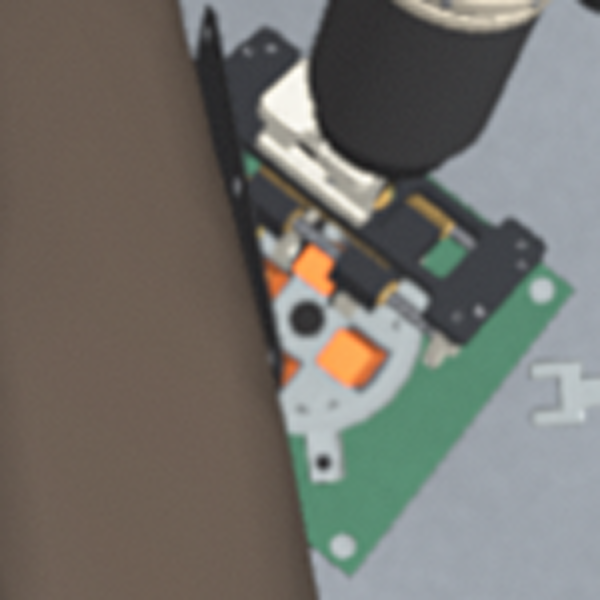

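```bash
python3 - <<'E'
from h import *
crop('w5','w5c',180,120,380,270,4)
E
```

```text
(no output)
```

View pics/w5c.png

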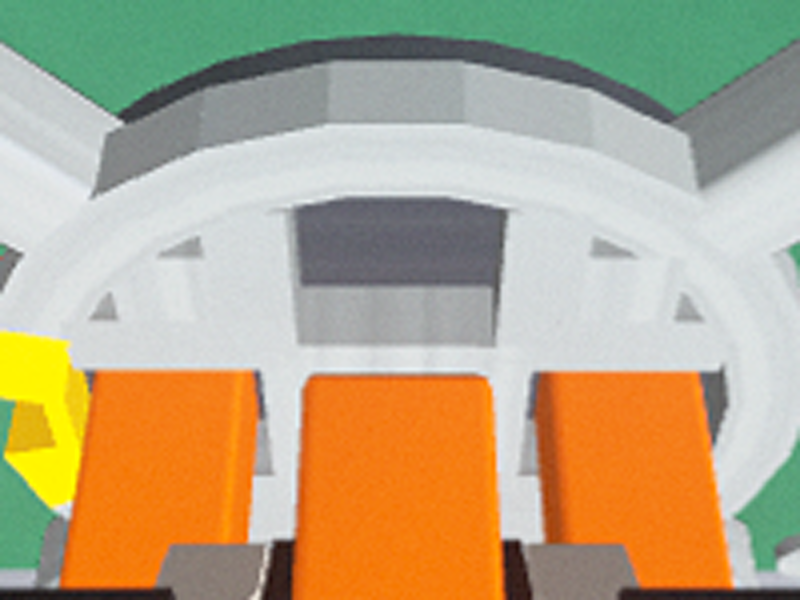

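```bash
python3 - <<'E'
from h import *
import pickle
st=pickle.load(open('pics/w5.pkl','rb')); C=cam('wrist',st)
f=lambda a:(np.array(a,float)+.5)/4-.5+[180,120]
fw=np.array([np.cos(np.radians(141.1)),np.sin(np.radians(141.1)),0]); lf=np.array([-fw[1],fw[0],0])
Fl=tow(C,f([(301,285),(494,284)]),28); Tp=tow(C,f([(299,345),(496,345)]),40)
for n,E in (('floor',Fl),('top',Tp)): 
    m=E.mean(0)-15*fw; print(n,E.round(1).tolist(),'w',np.linalg.norm(E[0]-E[1]).round(1),'az',az(E[0]-E[1]).round(2),'pocket centre',m.round(1))
C2,im,px,e=measure('w5','wrist',[(236,231),(562,231)]); m=e.mean(0); print('ears',e.round(1),np.linalg.norm(e[0]-e[1]),'need',83*2**.5, az(e[0]-e[1]),'hub c',(m+83*np.cos(np.pi/4)*fw).round(1), 'pocket',(m+(83*np.cos(np.pi/4)-36)*fw).round(1))
z=R.from_quat(st['eef_rot']).as_matrix()[:,2]; G=st['tcp_pos']-19*z
B=tow(C,f([(303,377),(492,377)]),G[2]-38); print('pad',B.round(1).tolist(),np.linalg.norm(B[0]-B[1]),az(B[0]-B[1]),'pad centre',(B.mean(0)+12*fw).round(1),'nominal',(G+2*fw).round(1))
b=B.mean(0)+12*fw
for n,q in (('floor',Fl.mean(0)-15*fw),('top',Tp.mean(0)-15*fw),('ears',m+(83*np.cos(np.pi/4)-36)*fw)):
    d=q-b; print(n,'fwd',(d@fw).round(2),'left',(d@lf).round(2))
E
```

```text
floor [[536.8, 201.2, 28.0], [518.2, 177.6, 28.0]] w 30.1 az 51.71 pocket centre [539.2 179.9  28. ]
top [[536.8, 200.9, 40.0], [518.2, 177.8, 40.0]] w 29.7 az 51.27 pocket centre [539.2 179.9  40. ]
ears [[593.2 211.8  40. ]
 [519.8 120.4  40. ]] 117.16960503060207 need 117.3797256769669 51.20664858894516 hub c [510.9 203.   40. ] pocket [538.9 180.4  40. ]
pad [[554.2, 183.0, 64.8], [539.4, 164.5, 64.8]] 23.68417668672739 51.27739419594318 pad centre [537.5 181.3  64.8] nominal [538.5 180.5 102.8]
floor fwd -2.18 left -0.02
top fwd -2.16 left 0.01
ears fwd -1.68 left -0.13
```

The pocket floor edge, pocket top edge and ear holes all put the pocket centre at (539,180). The pad needs to move about 1.7 mm outward and is laterally aligned. I'll correct, descend to just above the rim, and look again.

```bash
python3 - <<'E'
from h import *
fw=np.array([np.cos(np.radians(141.1)),np.sin(np.radians(141.1))])
p,o=place_pose(43.5,adj=-1.9*fw); bot.line_to(p,velocity=60,ori=o); bot.pause(.3)
st,im=shot('wrist','w6'); print(st['t'],st['tcp_pos'],p,st['contact_force'].round(1))
crop('w6','w6c',180,120,380,270,4)
E
```

```text
21.1417 [532.90344516 184.8421247   66.22707458] [np.float64(532.770644923011), np.float64(184.7877854423571), np.float64(65.93611115850916)] [-0.   0.3 -0.7]
```

View pics/w6c.png

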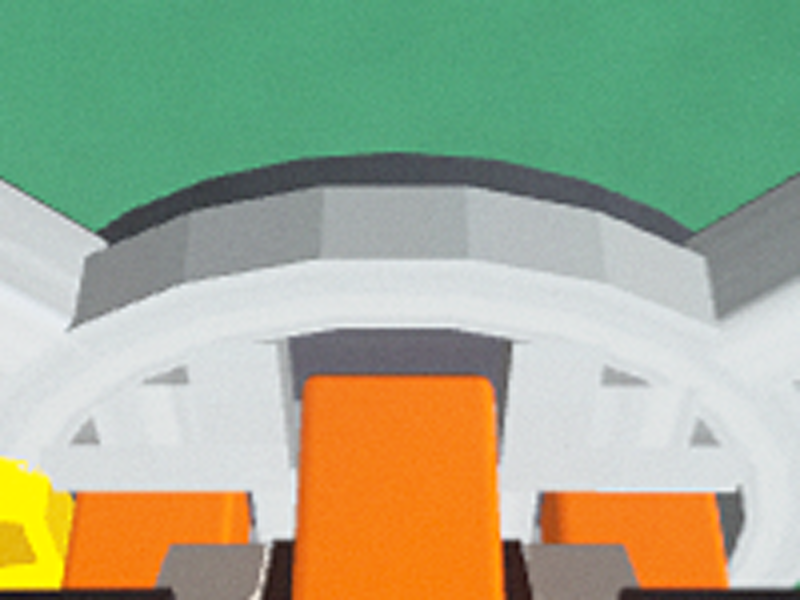

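```bash
python3 - <<'E'
from h import *
import pickle
st=pickle.load(open('pics/w6.pkl','rb')); C=cam('wrist',st)
fw=np.array([np.cos(np.radians(141.1)),np.sin(np.radians(141.1)),0]); lf=np.array([-fw[1],fw[0],0])
inv=lambda p:((p-[180,120]+.5)*4-.5).round(0)
z=R.from_quat(st['eef_rot']).as_matrix()[:,2]; G=st['tcp_pos']-19*z; print('bottom',G[2]-38, (G+2*fw).round(1))
pc=np.array([539.1,180.1,0])
for zb in (43.0,44,45):
    b=pc-12*fw+[0,0,zb]; print(zb,inv(proj(C,[b-12*lf,b+12*lf])).tolist())
print('outer edge z40 corners',inv(proj(C,[pc-15*fw+15*s*lf+[0,0,40] for s in (-1,1)])).tolist())
print('inner',inv(proj(C,[pc+15*fw+15*s*lf+[0,0,40] for s in (-1,1)])).tolist())
print('ears',inv(proj(C,[pc+[0,0,40]-(83*2**-.5-36)*fw+s*83*2**-.5*lf for s in (-1,1)])).tolist())
E
```

```text
bottom 43.79440602306691 [539.8 179.3  81.8]
43.0 [[300.0, 371.0], [491.0, 371.0]]
44 [[299.0, 377.0], [491.0, 377.0]]
45 [[299.0, 383.0], [492.0, 384.0]]
outer edge z40 corners [[276.0, 337.0], [515.0, 337.0]]
inner [[290.0, 469.0], [501.0, 469.0]]
ears [[-93.0, 296.0], [884.0, 298.0]]
```

The pad is centred to within about 0.5 mm in both directions. Inserting in steps while watching the force.

```bash
python3 - <<'E'
from h import *
fw=np.array([np.cos(np.radians(141.1)),np.sin(np.radians(141.1))])
for b in (39,34,30.5,29,28.2,27.7):
    p,o=place_pose(b,adj=-1.9*fw); bot.line_to(p,velocity=40,ori=o); bot.pause(.15)
    st=bot.read_state(); F=st['contact_force']; print(b,st['t'],(st['tcp_pos']-p).round(2),F.round(1))
    if abs(F[2])>6 or np.hypot(*F[:2])>6: break
shot('wrist','w7'); crop('w7','w7c',180,120,380,270,4)
E
```

```text
39 21.6 [ 0.03 -0.02 -0.01] [ 0.2  0.3 -1. ]
34 22.025 [ 0.02 -0.01 -0.01] [-0.6 -0.3 -0.7]
30.5 22.425 [0.04 0.01 0.  ] [0.5 0.3 0.5]
29 22.825 [0.04 0.01 0.02] [-0.8  0.4  0.1]
28.2 23.225 [ 0.17 -0.    0.34] [1.6 0.4 4.6]
27.7 23.625 [ 0.16 -0.    0.8 ] [ 0.2 -1.3  7.2]
```

View pics/w7c.png

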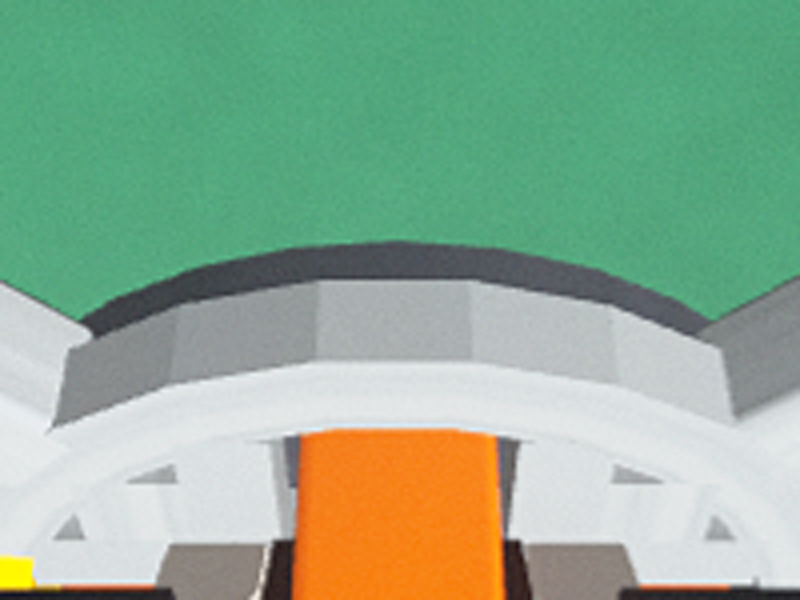

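The pad made contact at floor height (28.5 mm) with only a few newtons. Releasing and retreating along the tool axis.

```bash
python3 - <<'E'
from h import *
bot.line_to(place_pose(28.2,adj=-1.9*np.array([np.cos(np.radians(141.1)),np.sin(np.radians(141.1))]))[0],velocity=40)
bot.move_gripper(36,10); st=bot.read_state(); print(st['t'],st['width'],st['contact_force'].round(1))
z=R.from_quat(st['eef_rot']).as_matrix()[:,2]
bot.line_to(list(st['tcp_pos']-110*z),velocity=150)
st,im=shot('wrist','w8'); print(st['t'],st['tcp_pos'],st['contact_force'].round(1))
cv2.imwrite('pics/w8b.png',cv2.resize(im[:,:,::-1],(800,600),interpolation=cv2.INTER_CUBIC))
E
```

```text
24.4167 35.90493786832293 [0.5 0.3 1.5]
25.3 [581.0852189  145.40877653 139.81705233] [-0.2  0.5 -0.2]
```

View pics/w8b.png

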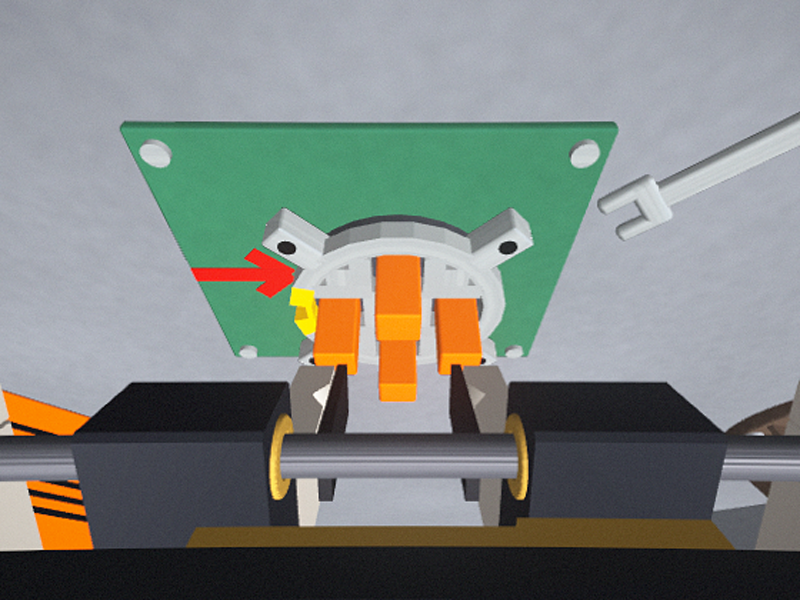

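The pad stands upright in the pocket at (398,295). Final check: the same straight-down view as before, then the top camera.

```bash
python3 - <<'E'
from h import *
p=bot.read_state()['tcp_pos']; bot.line_to([p[0],p[1],240],velocity=250)
a=np.radians(-20); p=c0-50*np.array([np.cos(a),np.sin(a)])
bot.move_ptp([*p,190],list(ori(-20,0,1))); bot.pause(.3); st,im=shot('wrist','w9'); print(st['t'],st['tcp_pos'])
cv2.imwrite('pics/w9b.png',cv2.resize(im[:,:,::-1],(800,600),interpolation=cv2.INTER_CUBIC))
shot('scene','s9'); shot('top','t9')
E
```

```text
26.9583 [463.4998272  218.50101653 189.4148514 ]
```

View pics/w9b.png

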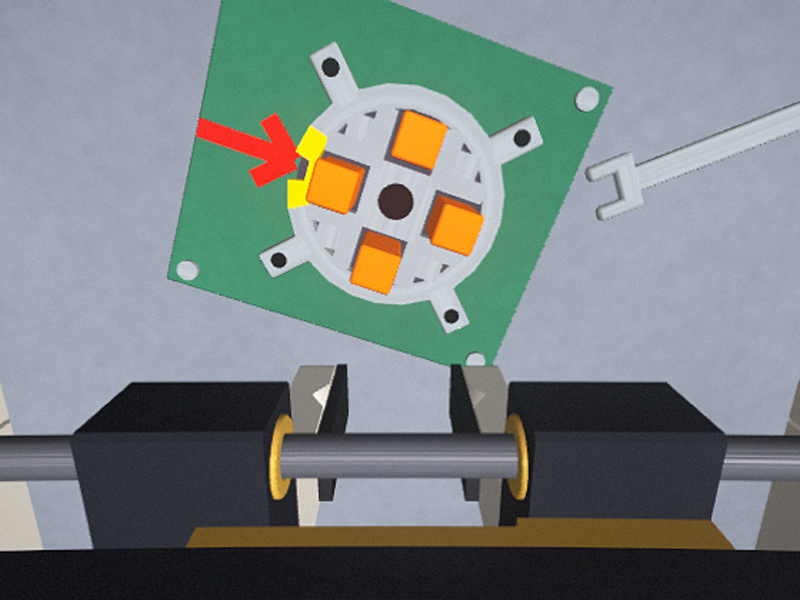

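View pics/s9.png

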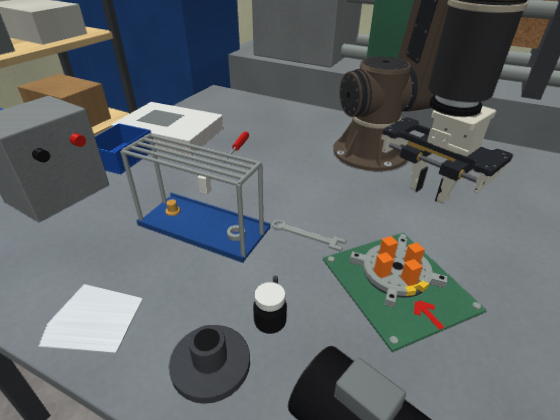

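View pics/t9.png

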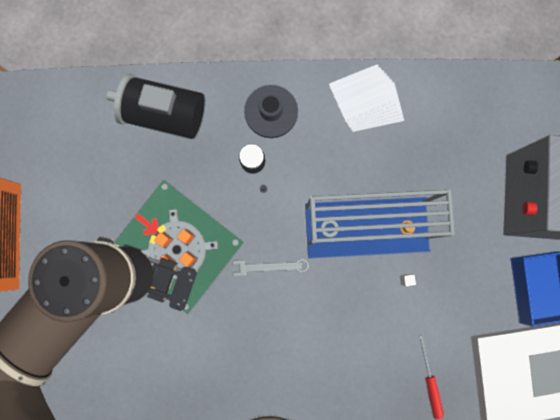

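```bash
python3 - <<'E'
from h import *
C,im,px,e=measure('w9','wrist',[(331,67),(522,138),(279,260),(451,316)])
c=e.mean(0); a=az(e-c); print(c.round(1),'hub yaw',((a+45)%90).round(2),np.linalg.norm(e-c,axis=1).round(1))
b,g,r=[im[:,:,i].astype(int) for i in range(3)]
m=((g-r>20)&(g-b>8)).astype(np.uint8)
El=[(np.flatnonzero(m[v])[0]-.5,v) for v in range(10,180)]
Er=[(np.flatnonzero(m[v])[-1]+.5,v) for v in range(70,215)]
Eb=[(u,np.flatnonzero(m[:250,u])[-1]+.5) for u in range(130,290)]
print('fixture yaw',[round(float(line_az(tow(C,E,8))),2) for E in (El,Er,Eb)])
# pad tops
f=lambda p:(np.array(p,float)+.5)*.7-.5
crop('w9','w9c',190,60,360,220,4.4)
E
```

```text
[510.5 203.6  40. ] hub yaw [51.12 51.16 51.08 51.14] [82.8 82.8 82.9 82.9]
fixture yaw [-38.87, -38.84, 51.11]
```

View pics/w9c.png

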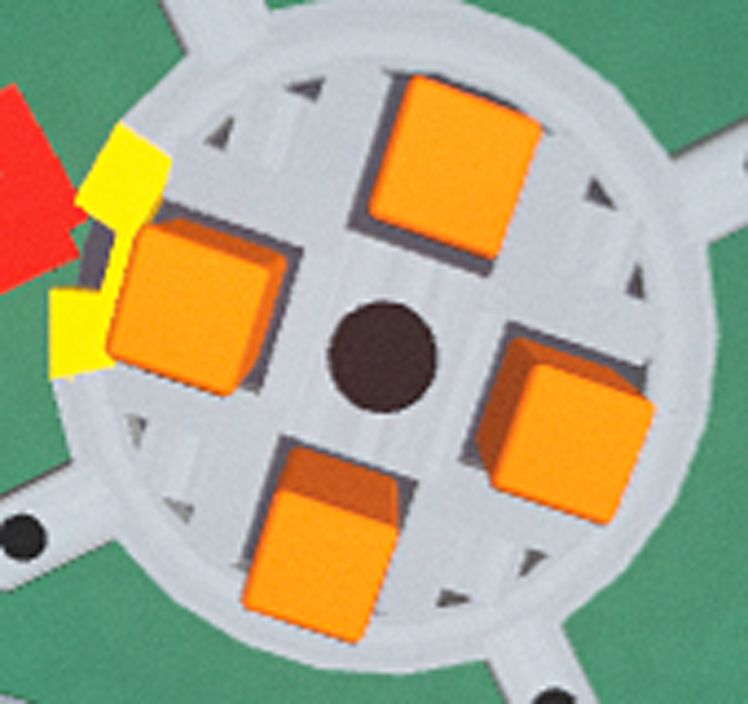

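```bash
python3 - <<'E'
from h import *
import pickle
C=cam('wrist',pickle.load(open('pics/w9.pkl','rb')))
f=lambda a:(np.array(a,float)+.5)/4.4-.5+[190,60]
Q={'new':[(414,76),(543,127),(496,258),(370,214)],'+x':[(148,222),(270,265),(230,394),(108,352)],'+y?':[(280,487),(397,527),(356,642),(243,600)],'o':[(537,364),(654,405),(606,524),(491,482)]}
for k,v in Q.items():
    t=tow(C,f(v),78); print(k,[round(float(np.linalg.norm(t[i]-t[i-1])),1) for i in range(4)],t.mean(0).round(1),np.linalg.norm(t.mean(0)[:2]-[510.5,203.6]).round(1))
s=bot.read_state();print(s['t'],s['contact_force'].round(1)); bot.close_job()
E
```

```text
new [22.9, 22.9, 22.2, 22.7] [539.  179.8  78. ] 37.1
+x [23.1, 21.6, 23.1, 22.2] [533.4 230.6  78. ] 35.3
+y? [22.1, 22.2, 22.9, 22.2] [483.4 225.7  78. ] 35.0
o [22.1, 22.0, 22.6, 22.2] [488.4 175.7  78. ] 35.6
27.1083 [ 0.2  0.4 -0.2]
the job is handed in; nothing more can be done
```

The coupling is turned, the spare pad is seated in the empty pocket, and the job was handed in at about 27 s of the 72 s allowed. The interface gives no verdict.

- **Turning:** I straddled one ear with the open fingers and pushed the coupling round by about 46°. After the pad was fitted, the coupling measured 51.12° against 51.11–51.16° for the fixture, so the notch faces the arrow within about 0.1°.
- **Spare pad:** I took it from under the shelf with the gripper leaning 35°. I re-measured over the pocket, moved about 2 mm outward, and lowered it until it met the floor at floor height with 5–7 N.
- **Last pictures:** the new pad stands upright, parallel to the pocket and about 1 mm from its centre. Its top measures the same size as the other three, which fits the same height. The three fitted pads are still in their pockets, and the other parts look unmoved. The wrist force was near zero and the robot was clear.
- **Disagreements:** the top and wrist cameras differed by about 2 mm in absolute position and 0.4–0.6° in the fixture's angle. I took the final positions and angles from the wrist camera. The top camera was not used for a final angle check because the arm hid part of the plate. The bearing and bush measured about 75 and 106 mm from the spare rather than 95 mm; neither was touched.

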